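# Show the teaspoon from the cutlery case to the phone camera

## Robot

A 6-joint arm with a two-finger parallel gripper is mounted at the origin on the work surface. World frame = base frame: x ahead of the robot, y to its left, z up, the work surface at z = 0. Lengths are in m, angles in degrees, forces in N, time in s.
With the tool pointing down it reaches from about 0.375 to 0.825 m from the base axis. Payload 5.5 kg.
Tool frame: the origin (TCP) lies at the very end of the fingers, on their centre line; the grasp point (between the pads) lies 19 mm behind it (ctrl.tcp_to_grasp is the distance from the TCP to the grasp point, in m); z points along the fingers, x is the direction in which the jaws open and shut, and the axes are right-handed (so a half turn about z gives the same grasp; the last joint's range is limited). The gripper opens to 85 mm and grips with 20 to 120 N. Pads are 22 mm wide; open, the fingers measure 114 mm over their backs; the gripper's body (76 mm by 85 mm) begins 54 mm behind the grasp point. The pads swing forward as they close: fully open they stand 13 mm farther back than shut.
Start: joints at [-64.4, 17.962, -2.699, 69.339, 0, 90], TCP at [0.259, -0.541, 0.231] pointing down, gripper open.
Joint ranges: [-152.73, 152.73], [-39.44, 99.34], [-58.76, 71.6], [-118.89, 123.64], [-81.53, 83.1], [-180, 180]. Speed limits (degrees/s): [136.94, 136.94, 172.46, 180, 180, 180].

## Interface

Orientations are given as [roll, pitch, yaw] about the fixed x, y, z axes, in that order (R = Rz(yaw) Ry(pitch) Rx(roll)).
In Python, from station import ctrl, grab_frame gives the robot as it stands. The module is installed in compiled form; this text tells all that it offers.
- The arm moves only by the shell command python3 -m crank 'ROWS'. ROWS is JSON, a list of rows, each a list of 3 entries, a list of its own where there are three numbers: the gripper's target within -1 to 1 (shut at 1, half-way at 0, fully open at -1), then the shift along the world's x, y, z scaled (see below), then the turn about the world's z scaled (see below). In form: [[jaw, [tx, ty, tz], turn], ...]. A call has 1 to 10 rows; each row shifts and turns the commanded pose from where the row before left it; what a row does not reach is not made up. The controller multiplies each number of a shift by 0.02 m and each number of a turn by pi/2 rad. A row lasts 1/10 s, in which the tool goes at most 50 mm and 8.59 degrees, less where a joint would pass 70% of its speed; a pose out of reach is approached as far as the arm can. A call with a number of a shift or a turn outside -1 to 1 is refused whole. A call with a gripper value outside its range is refused whole. The fingers move at their own pace and stop on an object; the grip force is fixed at half the most. Time passes only in rows, so rows that do not move let the fingers close. It gives the time, the measured TCP pose, the force and the opening at its end, in the units of the state.
- ctrl.sense(): the state, without advancing time (a new reading comes with each control period).
- grab_frame(name): name is "side" or "top"; returns a dict with "pixels" (400x640x3 uint8, red, green, blue), "mtx" (3x3 intrinsics, pixels), "R" (3x3) and "t" (3): a world point X has camera coordinates R X + t. Camera axes: x right, y down, z forward; pixel columns grow to the right and rows downward; lengths in m; the calibration is good to about 2 mm. A picture is of the moment at which its call begins. There is no depth.
- ctrl.sign_off(): hands the job in, once; it reports no verdict.
The state is a dict: "clock": time; "joint_pos": joint angles; "qd": joint speeds; "tau": joint torques, N m; "eef_pos": TCP position; "tool_rot": TCP orientation; "force": force on the tool from outside, world axes, zero at the start; "ft_torque": the same for the moment, N m; "grip_width": finger opening in m.
Only numpy, scipy, OpenCV 4.12 (cv2) and the standard library are available. Lean on these libraries where they do the work, as an engineer would, in place of code of your own. Each camera call takes 0.05 s, during which the arm holds its last target. There are 200 camera calls.

## Task

Slide the lid of the grey cutlery case fully open, then pick the steel teaspoon out of the case and hold it up for the phone to photograph the back of its bowl: the middle of the spoon 20 cm above the countertop (level with the phone's lens) and straight above the middle of the round cork coaster, the bowl end pointing towards the phone and raised about 30 degrees, hollow side up. Finish while still holding the spoon steadily there: do not put it down or let go; leave the lid open, do not touch the phone stand and do not disturb the mug, the canister or the bento box.

Things in the scene. Friction and masses are not known exactly. Their poses are not given: they have to be found in the camera images.
- case: Grey open-topped plastic cutlery case, 170 (x) by 280 (y) by 46 mm high, walls and floor 4 mm, fixed to the counter. Origin: centre of its underside. Rails 6 mm wide along its long edges rise to 52 mm. The teaspoon lies crosswise in its -y half (about y = -68 mm), along the case's x, on two 8 mm wide ridges at x = -58 and +45 mm, up to 27 mm high; free space under the handle's middle.
- lid (a joint): Light grey sliding lid, 156 by 280 by 4 mm, top face 50 mm above the counter. Value: its travel along the case's +y, 0 (shut) to 0.14 m (fully open, end stop: the case's -y half is uncovered and the lid juts 140 mm out past the +y end). Starts shut or up to 30 mm open. Slides with about 2 N of friction and stays where it is left.
- lid_grip (a point): Middle of the top edge of the lid's upright finger bar, which moves with the lid: bar 60 mm along the case's x, 12 mm thick along the case's y (the sliding direction), 24 mm high above the lid, its top 74 mm above the counter.
- teaspoon: Steel teaspoon, 135 mm long, about 30 g, loose. Origin: middle of the handle, mid-thickness, its balance point; about 30 mm above the counter as it lies in the case. +x towards the bowl (tip at +65 mm, handle end at -70), z up out of the hollow. Handle 5 mm thick, 10 wide from x = -33 to +24 mm, 14 behind; bowl 42 long, 29 wide, 8 deep. Lies within 0.12 rad of the case's x, bowl to +x.
- spoon_tip (a point): Tip of the teaspoon's bowl, 65 mm along the spoon's +x from its origin.
- photo_stand: Fixed photo stand: round cork coaster, 90 mm across, 6 mm thick, joined by a flat aluminium strip to a round black foot with a post carrying an upright blue phone (72 mm wide, 150 tall, top 228 mm above the counter). Origin: middle of the coaster, on the counter. +x points from the coaster to the phone, 198 mm from the origin; its lens is 200 mm up.
- mug: White ceramic mug, 80 mm across, 95 mm tall, bystander. Origin: centre of its underside.
- canister: Empty clear acrylic canister, 90 mm across, 130 mm tall, bystander. Origin: centre of its underside.
- bento: Purple bento box, 114 by 174 by 60 mm, bystander. Origin: centre of its underside.

How it is judged (in metres and radians):
On the way, in this order (a step that is already met when the one before it is completed fails the run):
1. the lid is slid open to within 15 mm of its end stop (value of joint lid above 0.125 m), for 0.2 s.
2. the teaspoon is lifted clear of the case in the fingers (height (world z) of teaspoon above 0.1 m and contact force between the fingers and teaspoon above 1 N), for 0.2 s.
At the end, for the whole second after the job is handed in: Fingers hold the spoon still, nothing else touches it; handle middle within 30 mm of above the coaster's middle, 175-225 mm above the counter; bowl raised 18-42 degrees, hollow up, pointing to the phone within 15 degrees; lid at least 120 mm open (horizontal distance between teaspoon and photo_stand below 0.03 m and height (world z) of teaspoon between 0.175 and 0.225 m and angle between teaspoon's own x axis and vertical between 0.83 and 1.27 rad and angle between teaspoon's own z axis and vertical below 0.85 rad and angle between the y axis of teaspoon and the y axis of photo_stand, either way round below 0.26 rad and x of spoon_tip in the frame of photo_stand above 0.02 m and contact force between the fingers and teaspoon above 1 N and contact force between teaspoon and photo_stand below 0.1 N and contact force between teaspoon and case below 0.1 N and linear speed of teaspoon below 0.03 m/s and value of joint lid above 0.12 m); the arm keeps its last pose, push and grip.
It fails at once if the mug, canister or bento box is moved more than 30 mm (distance of any of mug, canister, bento from where it was at the start of the episode above 0.03 m).
It fails at once if the phone stand is touched (over 2 N) (contact force between any of the fingers, the arm, teaspoon and photo_stand above 2 N).
It also fails if it takes over 48 s, if anything falls off the work surface, if the arm or the gripper's body presses on something with over 40 N, if the wrist force passes 120 N, or if a joint passes its speed limit or range.

## Working session

There is one attempt and no reset: what is moved stays moved. The work goes in short steps, Python scripts to look and compute and a shell command to move; the robot and the scene stay as the last step left them, time stands still between calls to the robot, and variables do not carry over. Pictures are saved under pics/ and viewed, about 8 in all and at most 12, crops included, and the job is handed in when it is done.

```bash
mkdir -p pics; cat > h.py <<'E'
import numpy as np, cv2
from station import ctrl, grab_frame
def ray(f,uv):
    R=np.array(f["R"]);t=np.array(f["t"]);K=np.array(f["mtx"])
    d=R.T@np.linalg.solve(K,[uv[0],uv[1],1]);return -R.T@t,d
def at_z(f,uv,z):
    c,d=ray(f,uv);return c+d*(z-c[2])/d[2]
def proj(f,X):
    p=np.array(f["mtx"])@(np.array(f["R"])@np.array(X,float)+np.array(f["t"]));return p[:2]/p[2]
def tri(f1,a,f2,b):
    c1,d1=ray(f1,a);c2,d2=ray(f2,b);d1/=np.linalg.norm(d1);d2/=np.linalg.norm(d2)
    s=np.linalg.lstsq(np.c_[d1,-d2],c2-c1,rcond=None)[0]
    p,q=c1+d1*s[0],c2+d2*s[1];return (p+q)/2,np.linalg.norm(p-q)
def snap(name,fn):
    f=grab_frame(name);np.savez(f"pics/{fn}.npz",**f)
    cv2.imwrite(f"pics/{fn}.png",f["pixels"][:,:,::-1]);return f
def load(fn): return dict(np.load(f"pics/{fn}.npz"))
def crop(fn,x0,y0,x1,y1,k,out):
    cv2.imwrite(f"pics/{out}.png",cv2.resize(cv2.imread(f"pics/{fn}.png")[y0:y1,x0:x1],None,fx=k,fy=k,interpolation=cv2.INTER_CUBIC))
E
python3 - <<'E'
from h import *
for n in("top","side"):
    f=snap(n,n+"0");print(n,"cam",(-np.array(f["R"]).T@f["t"]).round(3),"fwd",np.array(f["R"])[2].round(2), f["mtx"][0][0])
print(ctrl.sense())
E
```

```text
top cam [ 0.393 -0.062  1.422] fwd [ 0.14 -0.   -0.99] 440.8832729882721
side cam [0.411 0.708 0.842] fwd [ 0.15 -0.71 -0.69] 428.22434370471245
{'clock': 0.1, 'joint_pos': array([-6.43997954e+01,  1.79990613e+01, -2.74915296e+00,  6.93385337e+01,
       -1.84391385e-04,  9.00001794e+01]), 'qd': array([ 0.03491753, -0.0808122 ,  0.04284885, -0.07816968, -0.02416121,
        0.04712835]), 'tau': array([-6.59736106e-04, -5.40764487e+01,  3.40542984e+01,  1.11343831e-02,
        2.14475712e-06, -1.83498128e-05]), 'eef_pos': array([ 0.25902985, -0.5406345 ,  0.23052704]), 'tool_rot': array([ 1.79999815e+02,  8.67480172e-02, -6.43999747e+01]), 'force': array([-0.32589006, -0.29011731,  0.34503314]), 'ft_torque': array([-0.04981373, -0.00644188,  0.02466592]), 'grip_width': 0.08525319996913551}
```

View pics/top0.png

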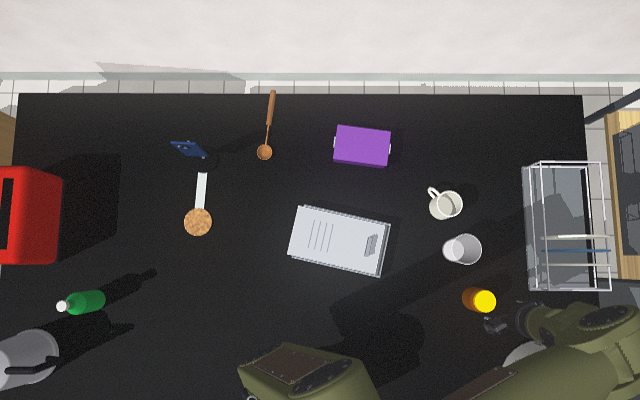

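View pics/side0.png

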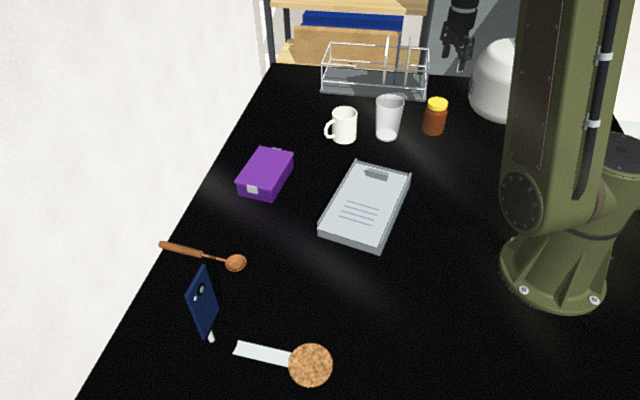

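```bash
python3 - <<'E'
from h import *
a=cv2.imread("pics/top0.png")[190:290,275:405];b=cv2.imread("pics/side0.png")[150:260,310:420]
a=cv2.resize(a,None,fx=3,fy=3,interpolation=cv2.INTER_CUBIC);b=cv2.resize(b,None,fx=3.5,fy=3.5,interpolation=cv2.INTER_CUBIC)
c=np.zeros((max(a.shape[0],b.shape[0]),a.shape[1]+b.shape[1],3),np.uint8);c[:a.shape[0],:a.shape[1]]=a;c[:b.shape[0],a.shape[1]:]=b
cv2.imwrite("pics/c0.png",c);print(a.shape,b.shape)
E
```

```text
(300, 390, 3) (385, 385, 3)
```

View pics/c0.png

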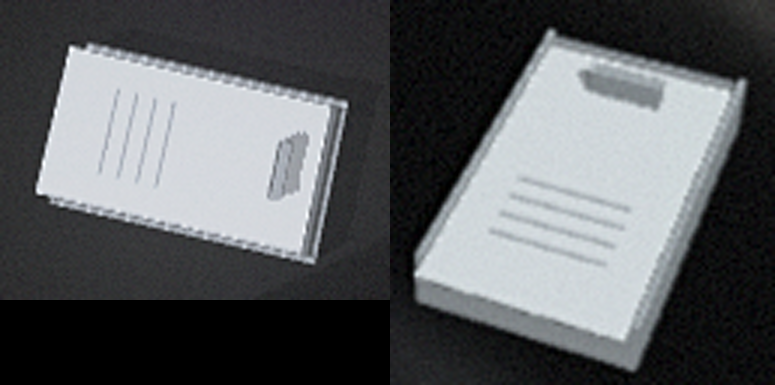

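```bash
python3 - <<'E'
from h import *
T=load("top0");S=load("side0")
t=lambda u,v:(275+u/3,190+v/3); s=lambda u,v:(310+(u-390)/3.5,150+v/3.5)
for n,p,z in[("rail +x+y",(88,44),.052),("+x-y",(347,102),.052),("-x-y",(316,263),.052),("-x+y",(48,200),.052),("lid+y+x",(70,46),.05),("lid+y-x",(37,195),.05),("lid-y+x",(331,105),.05),("bar l top",(281,140),.074),("bar l bot",(268,198),.074),("bar r",(308,132),.074),("bar rb",(296,195),.074)]:
    print(n,at_z(T,t(*p),z)[:2].round(4))
print("tri -y corners",tri(T,t(347,102),S,s(551,30)),tri(T,t(316,263),S,s(745,82)))
for p in[(580,70),(663,75),(663,110),(588,95)]:print("side bar",at_z(S,s(*p),.074)[:2].round(4),at_z(S,s(*p),.05)[:2].round(4))
for n,p,z in[("coaster",(198,222),.006),("strip near phone",(202,173),.002)]:print(n,at_z(T,p,z)[:2].round(4))
print("coaster side",at_z(S,(310.5,365),.006)[:2].round(4), tri(T,(198,222),S,(310.5,365)))
# orange mask centroid
for f,n in((T,"top"),(S,"side")):
    h=cv2.cvtColor(f["pixels"],cv2.COLOR_RGB2HSV);m=cv2.inRange(h,(5,60,60),(25,255,255))
    k,l,st,c=cv2.connectedComponentsWithStats(m)
    for i in range(1,k):
        if st[i,4]>200:print(n,c[i].round(1),st[i],at_z(f,c[i],.006)[:2].round(4))
    m=cv2.inRange(h,(100,90,30),(125,255,200));k,l,st,c=cv2.connectedComponentsWithStats(m)
    for i in range(1,k):
        if st[i,4]>80:print(n,"blue",c[i].round(1),st[i],at_z(f,c[i],.2)[:2].round(4))
E
```

```text
rail +x+y [ 0.5637 -0.0195]
+x-y [ 0.5039 -0.2888]
-x-y [ 0.3391 -0.2539]
-x+y [0.4022 0.0204]
lid+y+x [ 0.5618 -0.0006]
lid+y-x [0.4073 0.0319]
lid-y+x [ 0.5009 -0.2724]
bar l top [ 0.4632 -0.2172]
bar l bot [ 0.4047 -0.2033]
bar r [ 0.4714 -0.2448]
bar rb [ 0.4077 -0.2317]
tri -y corners (array([ 0.50316816, -0.28921783,  0.04956261]), np.float64(0.0019109579351785381)) (array([ 0.33875727, -0.25493704,  0.0448496 ]), np.float64(0.000200843166280131))
side bar [ 0.4703 -0.2119] [ 0.4721 -0.2406]
side bar [ 0.4051 -0.2171] [ 0.4049 -0.246 ]
side bar [ 0.402  -0.1753] [ 0.4017 -0.2029]
side bar [ 0.4607 -0.1828] [ 0.4622 -0.2107]
coaster [0.5122 0.3234]
strip near phone [0.6734 0.3178]
coaster side [0.5124 0.3303] (array([ 0.51328462,  0.32598433, -0.00347122]), np.float64(0.0005138121518150341))
top [267.2 129.5] [256  90  20  70 455] [0.8199 0.1067]
top [  6.4 138.5] [  0 111  16  55 721] [0.7861 0.965 ]
top [619.8 189.8] [ 604  110   36  170 2064] [ 0.6215 -1.0464]
top [197.3 221.5] [184 208  28  29 643] [0.5138 0.3256]
top [471.9 297.9] [462 287  34  26 355] [ 0.2754 -0.5478]
top blue [189.3 148.3] [170 141  38  16 346] [0.7054 0.3038]
top blue [578.  250.3] [548 249  63   4 134] [ 0.4207 -0.7804]
side [358.2   5.5] [ 270    0  159   16 1824] [ 0.6622 -1.6407]
side [326.7  42.4] [ 276   25  126   42 2575] [ 0.7466 -1.1626]
side [357.7  52.5] [331  44  54  19 805] [ 0.5948 -1.0831]
side [434.2 118.9] [422  96  27  40 650] [ 0.2678 -0.6099]
side [598.8 201.8] [585 178  21  46 249] [-0.1761 -0.2695]
side [206.8 255.3] [159 241  88  31 751] [0.8235 0.103 ]
side [310.1 364.8] [ 288  343   45   45 1609] [0.5132 0.33  ]
side blue [352.8  20.1] [ 301   10  103   21 1485] [ 0.6054 -0.9412]
side blue [201.9 301.7] [ 184  263   36   77 1449] [0.6976 0.3418]
```

```bash
python3 -m crank '[[1,[0.56,0.985,0],-0.09],[1,[0.56,0.985,0],-0.09],[1,[0.56,0.985,0],0]]'; python3 - <<'E'
from h import *
s=ctrl.sense();print(s["joint_pos"].round(1),s["tool_rot"].round(1),s["eef_pos"].round(3))
T=load("top0");S=load("side0")
X,e=tri(T,(189.3,148.3),S,(201.9,301.7));print("phone",X.round(3),e, np.degrees(np.arctan2(X[1]-.327,X[0]-.5135)))
print("strip end mid",at_z(T,(203,173),.002).round(3), at_z(S,(236,348),.002).round(3))
E
```

```text
clock: 0.4
eef_pos: [0.2929, -0.4811, 0.2307]
tool_rot: [180.0, 0.1, -80.8]
force: [-0.1, -0.2, 0.4]
grip_width: 0.0437
[-58.7  14.1  -8.   68.    0.  112.1] [ 1.80e+02  1.00e-01 -8.08e+01] [ 0.293 -0.481  0.231]
phone [0.717 0.317 0.156] 0.0003973356607511778 -2.8392599828860705
strip end mid [0.673 0.315 0.002] [0.673 0.321 0.002]
```

```bash
python3 -m crank '[[1,[0.56,0.985,0],0.0945],[1,[0.56,0.985,0],0.0945],[1,[0.56,0.985,0],0.0945],[1,[0.56,0.985,0],0.0945],[1,[0.56,0.985,0],0.0945],[1,[0.56,0.985,0],0.0945],[1,[0.56,0.985,0],0.0945],[1,[0.56,0.985,0],0.0945],[1,[0.56,0.985,0],0],[1,[0.56,0.985,0],0]]' && python3 -m crank '[[1,[0.56,0.985,-0.8],0],[1,[0.56,0.985,-0.8],0],[1,[0,0,-1],0],[1,[0,0,-1],0],[1,[0,0,-1],0],[1,[0,0,-1],0],[1,[0,0,-1],0],[1,[0,0,0],0]]'; python3 -c "
from h import *
snap('side','side1');snap('top','top1');crop('side1',290,60,450,270,2.8,'c1')"
```

```text
clock: 1.4
eef_pos: [0.405, -0.284, 0.231]
tool_rot: [-180.0, 0.0, -12.6]
force: [0.5, -0.3, 0.2]
grip_width: -0.0
clock: 2.2
eef_pos: [0.425, -0.2443, 0.0967]
tool_rot: [-179.9, 0.3, -12.6]
force: [-0.3, -0.4, 0.2]
grip_width: -0.0001
```

View pics/c1.png

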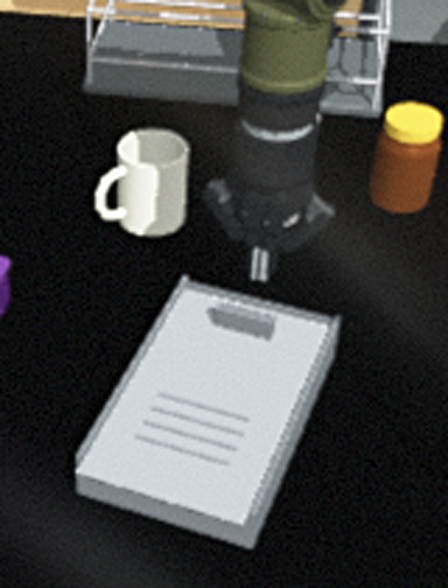

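```bash
python3 -m crank '[[1,[0,0,-1],0],[1,[0,0,-1],0],[1,[0.22,0.975,0],0],[1,[0.22,0.975,0],0],[1,[0.22,0.975,0],0],[1,[0.22,0.975,0],0],[1,[0.22,0.975,0],0]]'; python3 -m crank '[[1,[0.22,0.975,0],0],[1,[0.11,0.487,0],0],[1,[0,0,0],0]]'
```

```text
clock: 3.0
eef_pos: [0.4497, -0.1484, 0.0605]
tool_rot: [179.9, -0.1, -12.6]
force: [-1.4, -2.3, -1.7]
grip_width: -0.0001
clock: 3.3
eef_pos: [0.4569, -0.1182, 0.0602]
tool_rot: [-180.0, -0.1, -12.5]
force: [0.2, -0.2, 0.7]
grip_width: -0.0002
```

```bash
python3 -m crank '[[1,[0.06,0.24,0],0],[1,[0.06,0.24,0],0],[1,[0,0,0],0]]'; python3 -m crank '[[1,[0.06,0.24,0],0],[1,[0,0,0],0]]';python3 -m crank '[[1,[0.06,0.24,0],0],[1,[0,0,0],0]]'
```

```text
clock: 3.6
eef_pos: [0.4588, -0.1099, 0.0597]
tool_rot: [179.9, -0.1, -12.6]
force: [0.3, -2.6, 1.8]
grip_width: -0.0001
clock: 3.8
eef_pos: [0.4589, -0.1097, 0.0598]
tool_rot: [179.3, -0.1, -12.7]
force: [-4.6, -19.0, 4.2]
grip_width: -0.0001
clock: 4.0
eef_pos: [0.4589, -0.1095, 0.06]
tool_rot: [178.7, -0.1, -12.8]
force: [-8.6, -34.2, 6.4]
grip_width: 0.0001
```

```bash
python3 -m crank '[[1,[-0.22,-0.975,0],0],[-1,[-0.11,-0.49,0.5],0],[-1,[0,0,1],0.0945],[-1,[0,0,1],0.0945],[-1,[0,0,1],0.0945],[-1,[-1,0,1],0.0945],[-1,[-1,0,1],0.0945],[-1,[-1,0,1],0.0945],[-1,[-1,0,0],0.0945],[-1,[-1,0,0],0.0945]]' && python3 -m crank '[[-1,[-1,0,0],0.0945],[-1,[-1,0,0],0.0945],[-1,[-1,0,0],0.054],[-1,[0,0,0],0]]'; python3 - <<'E'
from h import *
snap('side','side2');snap('top','top2')
a=cv2.imread("pics/top2.png")[190:290,265:405];b=cv2.imread("pics/side2.png")[140:260,310:430]
a=cv2.resize(a,None,fx=3,fy=3,interpolation=cv2.INTER_CUBIC);b=cv2.resize(b,None,fx=3,fy=3,interpolation=cv2.INTER_CUBIC)
c=np.zeros((max(a.shape[0],b.shape[0]),a.shape[1]+b.shape[1],3),np.uint8);c[:a.shape[0],:a.shape[1]]=a;c[:b.shape[0],a.shape[1]:]=b
cv2.imwrite("pics/c2.png",c);print(a.shape,b.shape)
E
```

```text
clock: 5.0
eef_pos: [0.354, -0.1286, 0.1906]
tool_rot: [179.9, -0.1, 55.8]
force: [1.0, 0.3, -0.2]
grip_width: 0.0851
clock: 5.4
eef_pos: [0.2921, -0.1282, 0.1896]
tool_rot: [-180.0, -0.1, 77.3]
force: [-0.1, 0.3, 0.5]
grip_width: 0.0856
(300, 420, 3) (360, 360, 3)
```

View pics/c2.png

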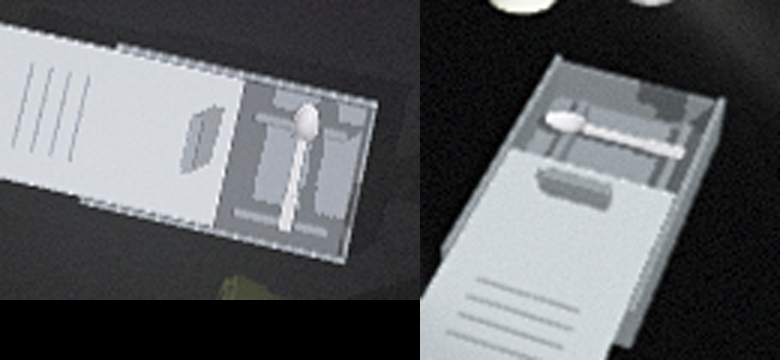

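```bash
python3 - <<'E'
from h import *
T=load("top2");S=load("side2")
t=lambda u,v:(265+u/3,190+v/3); s=lambda u,v:(310+(u-420)/3,140+v/3)
a,e1=tri(T,t(308,102),S,s(542,120));b,e2=tri(T,t(286,231),S,s(684,153))
print(a,e1,b,e2,np.linalg.norm(a-b))
a=at_z(T,t(308,102),.032);b=at_z(T,t(286,231),.03);a2=at_z(S,s(543,119),.032);b2=at_z(S,s(684,153),.03)
for p,q in((a,b),(a2,b2)):
    d=(p-q)[:2];L=np.linalg.norm(d);o=q[:2]+d*70/135
    print(p.round(4),q.round(4),"L",L,"yaw",np.degrees(np.arctan2(d[1],d[0])),"origin",o.round(4))
# local expected
c=np.array([.4522,-.1355]);print("case y=-68:",c-.068*np.array([.2207,.9753]))
print("bar top",at_z(T,t(195,140),.074).round(4), at_z(S,s(574,180),.074).round(4))
E
```

```text
[ 0.50681255 -0.22027969  0.02398316] 0.0016645983342475437 [ 0.37092418 -0.1955066   0.02547861] 0.0001226684429631353 0.13813613178976136
[ 0.5053 -0.2194  0.032 ] [ 0.3709 -0.1951  0.03  ] L 0.13657855611224476 yaw -10.257782176259589 origin [ 0.4406 -0.2077]
[ 0.506  -0.2128  0.032 ] [ 0.3712 -0.1905  0.03  ] L 0.13659112220361094 yaw -9.403677004642214 origin [ 0.4411 -0.2021]
case y=-68: [ 0.4371924 -0.2018204]
bar top [ 0.4629 -0.0992  0.074 ] [ 0.4641 -0.091   0.074 ]
```

```bash
python3 -m crank '[[0,[0.978,-0.534,0],0.03],[0,[0.978,-0.534,-0.6],0],[0,[0.978,-0.534,-0.6],0],[0,[0.978,-0.534,-0.6],0],[0,[0.978,-0.534,-0.6],0],[0,[0.978,-0.534,-0.6],0],[0,[0.978,-0.534,-0.6],0],[0,[0,0,-0.6],0],[0,[0,0,0],0],[0,[0,0,0],0]]'; python3 - <<'E'
from h import *
snap('side','side3');snap('top','top3')
a=cv2.imread("pics/top3.png")[180:290,315:415];b=cv2.imread("pics/side3.png")[120:230,330:430]
c=np.hstack([cv2.resize(i,None,fx=4,fy=4,interpolation=cv2.INTER_CUBIC) for i in(a,b)])
cv2.imwrite("pics/c3.png",c)
E
```

```text
clock: 6.5
eef_pos: [0.4303, -0.203, 0.105]
tool_rot: [-179.9, -0.0, 80.0]
force: [-0.1, -0.2, -0.1]
grip_width: 0.0426
```

View pics/c3.png

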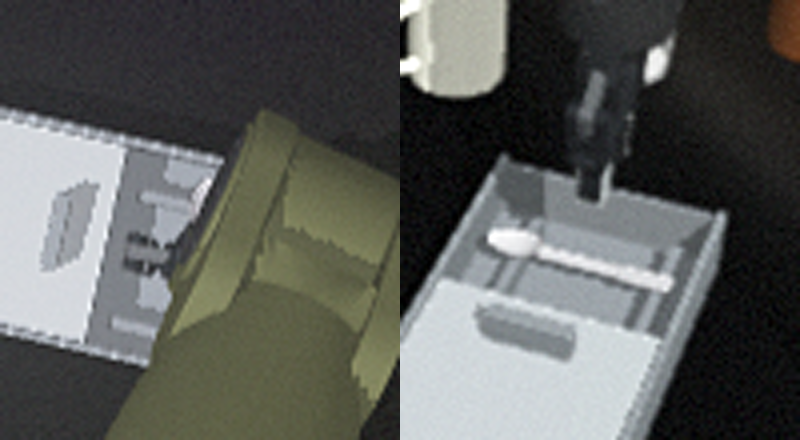

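```bash
python3 - <<'E'
from h import *
S=load("side3")
g=lambda X:((proj(S,X)-[330,120])*4+[400,0]).round(1)
print("grasp",g((.4303,-.203,.028)),"tcp now",g((.4303,-.203,.105)))
for u in((487,237),(672,284),(560,257)): print(at_z(S,(330+(u[0]-400)/4,120+u[1]/4),.029).round(4))
E
```

```text
grasp [588.3 264.3] tcp now [597.4 179.7]
[ 0.5044 -0.2184  0.029 ]
[ 0.3712 -0.1916  0.029 ]
[ 0.4507 -0.2061  0.029 ]
```

```bash
python3 -m crank '[[0,[0,0,-0.93],0],[0,[0,0,-0.93],0],[0,[0,0,-0.93],0],[0,[0,0,-0.93],0],[0,[0,0,-0.93],0],[0,[0,0,0],0]]' && python3 -m crank '[[1,[0,0,0],0],[1,[0,0,0],0],[1,[0,0,0],0],[1,[0,0,0],0],[1,[0,0,0],0],[1,[0,0,0],0]]'
```

```text
clock: 7.2
eef_pos: [0.4293, -0.2028, 0.0112]
tool_rot: [-179.8, -0.0, 80.0]
force: [0.2, 0.6, 1.5]
grip_width: 0.0428
clock: 7.8
eef_pos: [0.432, -0.2042, 0.0138]
tool_rot: [179.9, 0.0, 80.0]
force: [-1.5, -0.0, 7.1]
grip_width: 0.0084
```

```bash
python3 -m crank '[[1,[0,0,0.5],0],[1,[0,0,1],0],[1,[0,0,1],0],[1,[0,0,1],0],[1,[0,0,1],0],[1,[0,0,1],0],[1,[0,0,1],0],[1,[0,0,0],0]]'; python3 - <<'E'
from h import *
snap('side','side4');snap('top','top4')
a=cv2.imread("pics/top4.png")[180:290,315:415];b=cv2.imread("pics/side4.png")[80:190,330:430]
c=np.hstack([cv2.resize(i,None,fx=4,fy=4,interpolation=cv2.INTER_CUBIC) for i in(a,b)])
cv2.imwrite("pics/c4.png",c)
E
```

```text
clock: 8.6
eef_pos: [0.433, -0.2047, 0.1458]
tool_rot: [179.7, 0.1, 80.0]
force: [0.8, -0.8, 0.2]
grip_width: 0.0082
```

View pics/c4.png

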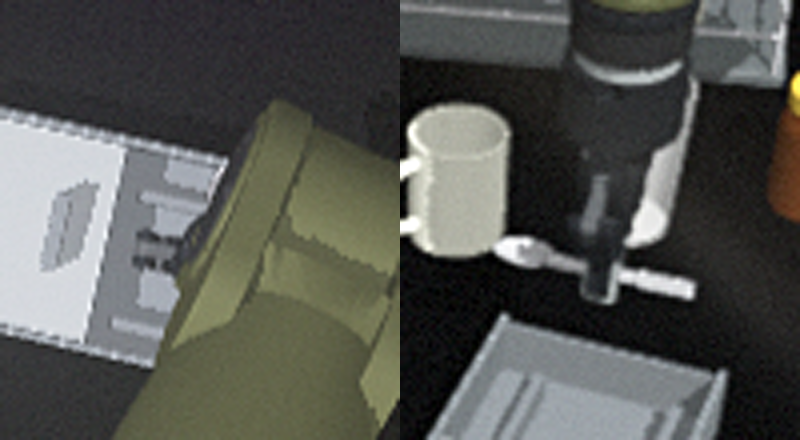

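```bash
cat >> h.py <<'E'
def spoon(f,tip,end,yaw,P):
    "intersect pixel rays with vertical plane of the spoon through P at yaw (deg)"
    y=np.radians(yaw);n=np.array([-np.sin(y),np.cos(y),0]);u=np.array([np.cos(y),np.sin(y),0]);o=[]
    for p in(tip,end):
        c,d=ray(f,p);X=c+d*(n@(np.array(P)-c))/(n@d);o.append((u@(X-P),X[2]))
    (a,za),(b,zb)=o;print("tip",np.round(o[0],4),"end",np.round(o[1],4),"len",np.hypot(a-b,za-zb).round(4),"pitch",np.degrees(np.arctan2(za-zb,a-b)).round(1))
E
python3 - <<'E'
from h import *
S=load("side4");q=lambda u,v:(330+(u-400)/4,80+v/4)
for w in(-10,-11.4): spoon(S,q(497,240),q(695,290),w,np.array([.433,-.2047,.165]))
T=load("top0")
for p in((334,124),(391,129),(388,167),(334,160)):print(at_z(T,p,.06).round(3))
print(at_z(T,(264,152),.02).round(3))
E
```

```text
tip [0.0713 0.1684] end [-0.0623  0.1619] len 0.1337 pitch 2.8
tip [0.0718 0.1671] end [-0.0625  0.163 ] len 0.1343 pitch 1.7
[ 0.823 -0.113  0.06 ]
[ 0.807 -0.294  0.06 ]
[ 0.683 -0.283  0.06 ]
[ 0.705 -0.112  0.06 ]
[0.74  0.114 0.02 ]
```

```bash
python3 -m crank '[[1,[0.895,1,0],0],[1,[0.895,1,0],0],[1,[0.895,1,0],0],[1,[0.895,1,0],0],[1,[0.895,1,0],0],[1,[0.895,1,0],0],[1,[0.895,1,0],0],[1,[0.895,1,0],0],[1,[0.895,1,0],0],[1,[0.895,1,0],0]]' && python3 -m crank '[[1,[0.895,1,0],0],[1,[0.895,1,0],-0.03],[1,[0,0,-1],0],[1,[0,0,-1],0],[1,[0,0,-1],0],[1,[0,0,-1],0],[1,[0,0,-1],0],[1,[0,0,0],0]]'; python3 - <<'E'
from h import *
snap('side','side5');snap('top','top5')
a=cv2.imread("pics/top5.png")[110:260,220:370];b=cv2.imread("pics/side5.png")[150:300,200:350]
c=np.hstack([cv2.resize(i,None,fx=2.6,fy=2.6,interpolation=cv2.INTER_CUBIC) for i in(a,b)])
cv2.imwrite("pics/c5.png",c)
E
```

```text
clock: 9.7
eef_pos: [0.6097, -0.0028, 0.1408]
tool_rot: [-179.9, 0.0, 80.1]
force: [-0.1, -0.0, -0.8]
grip_width: 0.008
clock: 10.5
eef_pos: [0.6421, 0.0361, 0.038]
tool_rot: [-179.6, 0.1, 77.4]
force: [-0.3, -0.7, -0.3]
grip_width: 0.0078
```

View pics/c5.png

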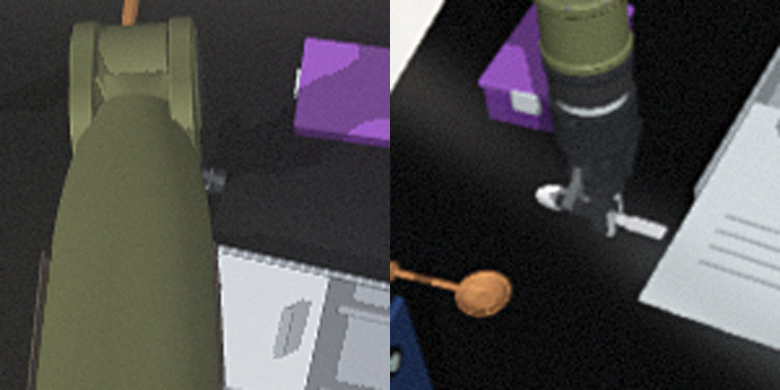

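```bash
python3 - <<'E'
from h import *
S=load("side5");q=lambda u,v:(200+(u-390)/2.6,150+v/2.6)
c=np.array([.4522,-.1355]);X=np.array([.9753,-.2207]);Y=np.array([.2207,.9753])
for p in((688,203),(640,299)):
    w=at_z(S,q(*p),.05)[:2]-c;print("lid edge local",(w@X).round(4),(w@Y).round(4))
spoon(S,q(535,192),q(664,234),-12.9,np.array([.6421,.0361,.057]))
E
```

```text
lid edge local 0.0822 0.1624
lid edge local 0.0746 0.2836
tip [0.0763 0.0524] end [-0.0618  0.0535] len 0.138 pitch -0.5
```

```bash
python3 -m crank '[[1,[0.3,-0.07,0],0],[1,[0,0,-0.5],0],[1,[0,0,-0.5],0],[1,[0,0,0],0],[1,[-0.488,0.11,0],0],[1,[-0.488,0.11,0],0],[1,[-0.488,0.11,0],0],[1,[-0.488,0.11,0],0],[1,[0,0,0],0]]'; python3 - <<'E'
from h import *
p=ctrl.sense()["eef_pos"];w=p[:2]-[.4522,-.1355];print("local x",w@[.9753,-.2207],"y",w@[.2207,.9753],p)
E
```

```text
clock: 11.5
eef_pos: [0.6108, 0.0441, 0.0224]
tool_rot: [-179.9, 0.0, 77.4]
force: [-0.3, 0.1, -0.1]
grip_width: 0.0083
local x 0.11502777445191316 y 0.2101423201118894 [0.61077791 0.0440798  0.02244803]
```

```bash
python3 -m crank '[[1,[0,0,0.25],0],[1,[0,0,0.25],0],[1,[0,0,0],0]]'; python3 -m crank '[[1,[0,0,0.25],0],[1,[0,0,0.25],0],[1,[0,0,0],0]]';python3 -m crank '[[1,[0,0,0.25],0],[1,[0,0,0],0]]'
```

```text
clock: 11.8
eef_pos: [0.6121, 0.0437, 0.0318]
tool_rot: [-179.9, 0.0, 77.3]
force: [-1.1, 0.6, -8.4]
grip_width: 0.0083
clock: 12.1
eef_pos: [0.6121, 0.0434, 0.0422]
tool_rot: [-179.9, 0.1, 77.3]
force: [-2.2, -0.5, -10.8]
grip_width: 0.0078
clock: 12.3
eef_pos: [0.6132, 0.0433, 0.0478]
tool_rot: [179.9, 0.0, 77.3]
force: [-0.6, -1.1, -10.7]
grip_width: 0.0082
```

```bash
python3 -m crank '[[1,[0.49,-0.11,0],0],[1,[0.975,-0.22,0],0],[1,[0.975,-0.22,0],0],[1,[0,0,1],0],[1,[0,0,1],0],[1,[0,0,1],0],[1,[0,0,1],0],[1,[0,0,1],0],[1,[0,0,0],0],[1,[0,0,0],0]]'; python3 - <<'E'
from h import *
snap('side','side6');snap('top','top6');crop('side6',190,110,390,260,3.5,'c6')
E
```

```text
clock: 13.3
eef_pos: [0.6636, 0.0327, 0.149]
tool_rot: [179.8, -0.1, 77.3]
force: [-0.2, -0.4, -0.9]
grip_width: 0.0083
```

View pics/c6.png

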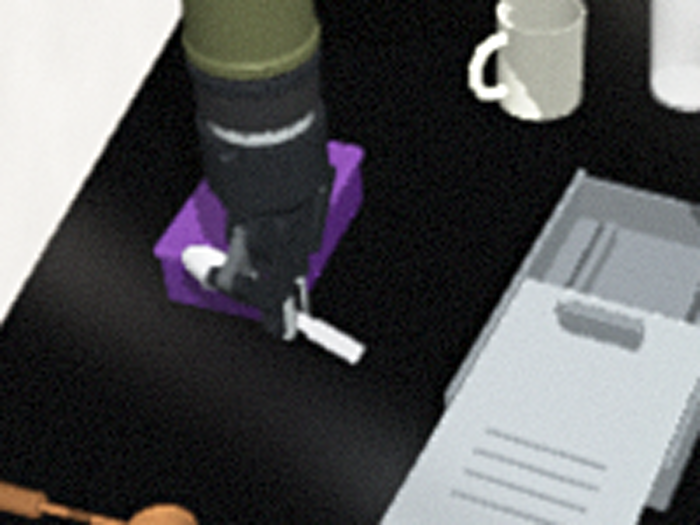

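```bash
python3 - <<'E'
from h import *
S=load("side6");q=lambda u,v:(190+u/3.5,110+v/3.5)
for t,e in(((184,256),(361,352)),((186,252),(363,357)),((184,256),(361,356))):
    spoon(S,q(*t),q(*e),-12.9,np.array([.6636,.0327,.166]))
E
```

```text
tip [0.0713 0.185 ] end [-0.0568  0.1456] len 0.134 pitch 17.1
tip [0.0691 0.1893] end [-0.058   0.1414] len 0.1358 pitch 20.7
tip [0.0713 0.185 ] end [-0.0566  0.1417] len 0.135 pitch 18.7
```

```bash
python3 -m crank '[[1,[0,0,-0.97],0],[1,[0,0,-0.97],0],[1,[0,0,-0.97],0],[1,[0,0,-0.97],0],[1,[0,0,-0.97],0],[1,[0,0,-0.97],0],[1,[0,0,0],0],[1,[0,0,0],0]]'; python3 -m crank '[[1,[-0.66,0.15,0],0],[1,[-0.66,0.15,0],0],[1,[-0.66,0.15,0],0],[1,[-0.66,0.15,0],0],[1,[0,0,0],0],[1,[0,0,0],0]]'; python3 - <<'E'
from h import *
p=ctrl.sense()["eef_pos"];w=p[:2]-[.4522,-.1355];print("local x",w@[.9753,-.2207],"y",w@[.2207,.9753],p)
E
```

```text
clock: 14.2
eef_pos: [0.6608, 0.0326, 0.0301]
tool_rot: [-179.9, 0.0, 77.4]
force: [-0.1, 0.3, -0.2]
grip_width: 0.008
clock: 14.8
eef_pos: [0.61, 0.0447, 0.0321]
tool_rot: [179.9, -0.0, 77.4]
force: [0.1, 0.3, -0.6]
grip_width: 0.0078
local x 0.11408886953456823 y 0.2105925470862632 [0.60996149 0.04472617 0.03211351]
```

```bash
python3 -m crank '[[1,[0,0,0.3],0],[1,[0,0,0.3],0],[1,[0,0,0],0]]'; python3 -m crank '[[1,[0,0,0.25],0],[1,[0,0,0.25],0],[1,[0,0,0],0]]';python3 -m crank '[[1,[0,0,0.2],0],[1,[0,0,0],0],[1,[0,0,0],0]]'
```

```text
clock: 15.1
eef_pos: [0.61, 0.0446, 0.044]
tool_rot: [179.9, -0.0, 77.3]
force: [0.4, -0.3, -0.7]
grip_width: 0.0079
clock: 15.4
eef_pos: [0.6084, 0.0445, 0.0524]
tool_rot: [-180.0, 0.0, 77.3]
force: [1.6, 0.3, -11.3]
grip_width: 0.008
clock: 15.7
eef_pos: [0.6086, 0.0443, 0.0566]
tool_rot: [-180.0, 0.0, 77.3]
force: [3.5, -1.4, -13.0]
grip_width: 0.0079
```

```bash
python3 -m crank '[[1,[0.49,-0.11,0],0],[1,[0.975,-0.22,0],0],[1,[0.975,-0.22,0],0],[1,[0,0,1],0],[1,[0,0,1],0],[1,[0,0,1],0],[1,[0,0,1],0],[1,[0,0,1],0.055],[1,[0,0,1],0.055],[1,[0,0,0],0]]'; python3 -m crank '[[1,[-0.482,0.973,0],0],[1,[-0.482,0.973,0],0],[1,[-0.482,0.973,0],0],[1,[-0.482,0.973,0],0],[1,[-0.482,0.973,0],0],[1,[-0.482,0.973,0],0],[1,[-0.482,0.973,0],0],[1,[-0.482,0.973,0],0]]'; python3 - <<'E'
from h import *
snap('side','side7');snap('top','top7');crop('side7',170,120,370,270,3.5,'c7')
E
```

```text
clock: 16.7
eef_pos: [0.6607, 0.0339, 0.182]
tool_rot: [179.5, -0.1, 87.3]
force: [0.5, -0.0, -0.9]
grip_width: 0.0081
clock: 17.5
eef_pos: [0.5802, 0.1903, 0.1768]
tool_rot: [180.0, -0.0, 87.1]
force: [0.4, -0.8, 0.0]
grip_width: 0.0077
```

View pics/c7.png

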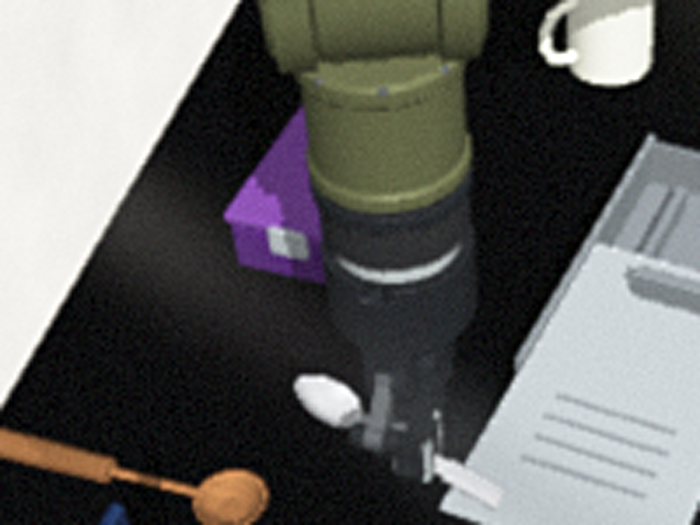

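```bash
python3 - <<'E'
from h import *
S=load("side7");q=lambda u,v:(170+u/3.5,120+v/3.5)
for t,e in(((294,384),(499,498)),((294,380),(500,504)),((296,378),(500,500))):
  for w in(-3,-1):
    spoon(S,q(*t),q(*e),w,np.array([.5802,.1903,.192]))
E
```

```text
tip [0.0677 0.2268] end [-0.0478  0.1595] len 0.1337 pitch 30.3
tip [0.0666 0.2297] end [-0.0473  0.1573] len 0.1349 pitch 32.4
tip [0.0673 0.2302] end [-0.0482  0.1541] len 0.1384 pitch 33.4
tip [0.0662 0.233 ] end [-0.0478  0.1518] len 0.1399 pitch 35.5
tip [0.0659 0.2322] end [-0.0483  0.1578] len 0.1363 pitch 33.1
tip [0.0648 0.2349] end [-0.0478  0.1556] len 0.1378 pitch 35.2
```

```bash
python3 -m crank '[[1,[-0.55,0.96,0.04],0],[1,[-0.55,0.96,0.04],0],[1,[-0.55,0.96,0.04],0],[1,[-0.55,0.96,0.04],0],[1,[-0.55,0.96,0.04],0],[1,[-0.55,0.96,0.04],0],[1,[-0.5,0.9,0.04],0],[1,[0,0,0],0],[1,[0,0,0],0],[1,[0,0,0],0]]'; python3 - <<'E'
from h import *
snap('side','side8');snap('top','top8')
crop('side8',180,210,400,390,3.3,'c8')
S=load("side8");T=load("top8")
for n,X in(("target origin",(.5135,.3265,.2)),("coaster",(.5135,.3265,.006))):print(n,((proj(S,X)-[180,210])*3.3).round(1))
E
```

```text
clock: 18.6
eef_pos: [0.505, 0.3217, 0.1824]
tool_rot: [180.0, 0.0, 87.2]
force: [-0.4, 0.7, -0.5]
grip_width: 0.0078
target origin [420.  333.3]
coaster [430.1 505.3]
```

View pics/c8.png

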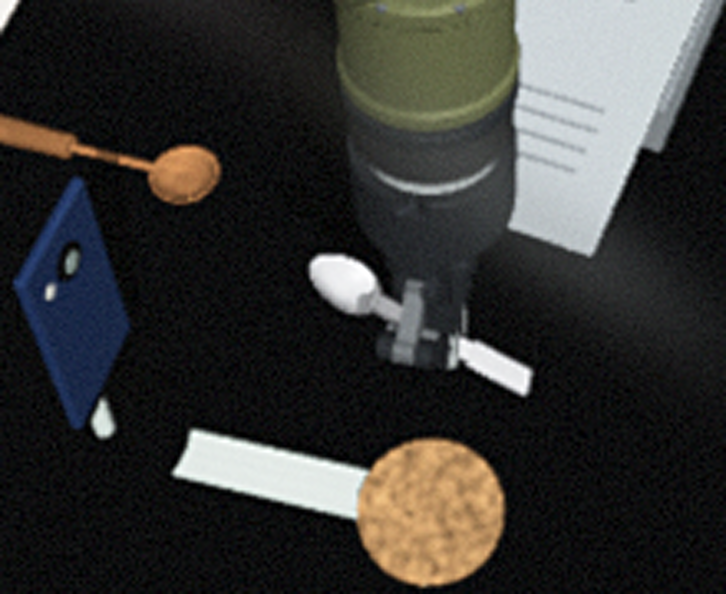

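```bash
python3 -m crank '[[1,[0,0.2,0],0],[1,[0,0,0],0],[1,[0,0,0],0],[1,[0,0,0],0]]'; python3 - <<'E'
from h import *
S=load("side8");q=lambda u,v:(180+u/3.3,210+v/3.3)
for t,e in(((309,258),(530,386)),((312,254),(529,394))):
    spoon(S,q(*t),q(*e),-2.8,np.array([.505,.3217,.199]))
X0=at_z(S,q(360,494),.003);X1=at_z(S,q(182,453),.003);print("strip dir",np.degrees(np.arctan2(*(X1-X0)[1::-1])))
f=snap('side','side9');s=ctrl.sense()
m=cv2.absdiff(f["pixels"],S["pixels"]).max(2);print(s["eef_pos"].round(4),s["grip_width"],abs(s["qd"]).max(), "changed far px",(m[:200]>60).sum())
def rgn(fa,fb,c,r=22):return cv2.absdiff(fa["pixels"],fb["pixels"])[c[1]-r:c[1]+r,c[0]-r:c[0]+r].mean().round(1)
s0=load("side0");print("mug diff",rgn(s0,f,(343,125)),"canister",rgn(s0,f,(389,117)),"bento",rgn(s0,f,(265,173)))
E
```

```text
clock: 19.1
eef_pos: [0.5044, 0.3265, 0.1825]
tool_rot: [-180.0, 0.0, 87.2]
force: [-0.5, 0.3, -0.1]
grip_width: 0.008
tip [0.0664 0.2404] end [-0.0493  0.1618] len 0.1399 pitch 34.2
tip [0.0644 0.2445] end [-0.049   0.1533] len 0.1455 pitch 38.8
strip dir -2.644727890377032
[0.5044 0.3265 0.1825] 0.007700113635339757 0.08408714598080476 changed far px 450
mug diff 84.6 canister 9.0 bento 54.8
```

```bash
python3 - <<'E'
from h import *
from scipy.optimize import least_squares
f=load("side9");g=f["pixels"].min(2)
m=(g>110).astype(np.uint8);m[:270]=0;m[332:]=0;m[:,:265]=0;m[:,350:]=0
k,l,st,c=cv2.connectedComponentsWithStats(m)
for i in range(1,k):
    if st[i,4]>8:print(st[i],c[i].round(1))
pts=np.argwhere(m)[:,::-1].astype(float)
big=[i for i in range(1,k) if st[i,4]>25];P=np.argwhere(np.isin(l,big))[:,::-1].astype(float)
d=np.linalg.svd(P-P.mean(0),full_matrices=False)[2][0];d*=-np.sign(d[0]);s=(P-P.mean(0))@d
top=P[s>s.max()-1.2].mean(0)+d*.5;end=P[s<s.min()+1.5].mean(0)-d*.5;print("tip",top,"end",end)
y=np.radians(-2.7);u=np.array([np.cos(y),np.sin(y),0]);n=np.array([-u[1],u[0],0])
T0=np.array([.5044,.3265,.1825])
def pts3(p):
    ax=u*np.cos(p[3])+np.array([0,0,np.sin(p[3])]);o=T0+u*p[0]+n*p[1]+np.array([0,0,p[2]])
    return o,o+.065*ax,o-.07*ax
def res(p):
    o,a,b=pts3(p);return np.r_[proj(f,a)-top,proj(f,b)-end,(p[1])/.003,(p[2]-.018)/.004]
r=least_squares(res,[.01,0,.018,.5]);print(r.x.round(4),np.degrees(r.x[3]),res(r.x).round(2),pts3(r.x)[0].round(4))
E
```

```text
[303 270  15   2  20] [309.8 270.2]
[335 270  15  14 174] [342.8 275.7]
[273 289  34  28 416] [289.  300.6]
[315 314  26  18 220] [328.1 322.3]
[299 317   6   4  15] [301.5 318.7]
tip [273.00394081 294.56265204] end [349.20194155 274.4079362 ]
[ 0.0122 -0.0217  0.0542 -0.5483] -31.415522815643843 [ 5.17 -1.97 -5.55  6.99 -7.24  9.06] [0.5156 0.3042 0.2367]
```

```bash
python3 - <<'E'
from h import *
from scipy.optimize import least_squares
f=load("side9");g=f["pixels"].min(2)
m=(g>100).astype(np.uint8);m[:284]=0;m[332:]=0;m[:,:265]=0;m[:,350:]=0
k,l,st,c=cv2.connectedComponentsWithStats(m)
big=[i for i in range(1,k) if st[i,4]>100];P=np.argwhere(np.isin(l,big))[:,::-1].astype(float)
d=np.linalg.svd(P-P.mean(0),full_matrices=False)[2][0];d*=-np.sign(d[0]);s=(P-P.mean(0))@d
top=P[s>s.max()-1.2].mean(0)+d*.5;end=P[s<s.min()+3].mean(0)-d*1.5;print("tip",top,"end",end)
y=np.radians(-2.7);u=np.array([np.cos(y),np.sin(y),0]);n=np.array([-u[1],u[0],0])
T0=np.array([.5044,.3265,.1825])
def pts3(p):
    ax=u*np.cos(p[3])+np.array([0,0,np.sin(p[3])]);o=T0+u*p[0]+n*p[1]+np.array([0,0,p[2]])
    return o,o+.065*ax,o-.07*ax
def res(p):
    o,a,b=pts3(p);return np.r_[proj(f,a)-top,proj(f,b)-end,(p[1])/.003,(p[2]-.018)/.004]
r=least_squares(res,[.01,0,.018,.5]);print(r.x.round(4),np.degrees(r.x[3]),res(r.x).round(2),pts3(r.x)[0].round(4))
cv2.imwrite("pics/c9.png",cv2.resize(cv2.drawMarker(f["pixels"][:,:,::-1].copy(),tuple(int(round(v)) for v in top),(0,0,255),0,5),None,fx=1,fy=1))
E
```

```text
tip [273.23074614 291.75510554] end [339.9441252  328.96195612]
[ 0.0114 -0.      0.0188  0.5647] 32.35382021282046 [ 0.26  0.39 -0.27 -0.34 -0.01  0.2 ] [0.5158 0.3259 0.2013]
```

```bash
python3 -c "
from station import ctrl
print(ctrl.sign_off())"
```

```text
the job is handed in; nothing more can be done
None
```

The spoon is being held above the coaster at the asked pose, the lid is open, and the job is handed in at about 19 s of the 48 s. Sign-off gave no verdict.

- **Lid:** I pushed it open by the finger bar with shut fingers until it met the end stop. The force rose to about 34 N there, and later pictures show it still open.
- **Spoon:** I gripped it by the handle and lifted it clear of the case. The tool can only point down, so I levered the handle up under the overhanging edge of the open lid to raise the bowl. The first lever gave about 19°, so I did it a second time.

**Last checks:**

| What | Measured | Wanted |
|---|---|---|
| Spoon middle | (0.516, 0.326, 0.201) | within 30 mm of the coaster middle (0.5135, 0.3265), about 0.20 high |
| Bowl raised | about 32° | 18–42° |
| Spoon heading, taken from the jaw | −2.8° | −2.6 to −2.8° from the stand |
| Jaw opening | 8 mm, arm still | gripping steadily |

**Checks that disagreed or were not made:**
- **Bowl angle:** Hand-picked pixels in the last view gave 34–39° for the bowl, with the spoon coming out too long. I trusted the fit with the known 135 mm length.
- **Mug, canister and bento box:** The final image comparison for the mug and bento box was inconclusive because the arm was in front of them. The canister showed little change. No unexpected contact force appeared near any of them.
- **Hollow side up:** I assumed this from how the spoon was picked and did not check it separately.

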